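# Clamp the hair trimmer in the service vise

## Robot

A 6-joint arm with a two-finger parallel gripper is mounted at the origin on a cart in front of the work surface, level with it; the furniture and walls round the work are solid. World frame = base frame: x ahead of the robot, y to its left, z up, the work surface at z = 0. Lengths are in m, angles in rad, forces in N, time in s.
With the tool pointing down it reaches from about 0.375 to 0.925 m from the base axis. Payload 5.7 kg.
Tool frame: the origin (TCP) lies between the finger pads; the fingertips stand 8 mm ahead of it and the grasp point (between the pads) lies 11 mm behind it (arm.nose_length is the z of the fingertips in the tool frame, in m); z points along the fingers, y is the line along which they close (so a half turn about z gives the same grasp; the last joint's range is limited). The gripper opens to 85 mm and grips with 20 to 120 N. Pads are 22 mm wide; open, the fingers measure 114 mm over their backs; the gripper's body (76 mm by 85 mm) begins 54 mm behind the grasp point. The pads swing forward as they close: fully open they stand 13 mm farther back than shut.
Start: joints at [-1.312, 0.359, 1.51, -0, 1.272, -0.115], TCP at [0.219, -0.559, 0.239] pointing down, gripper open.
Joint ranges: [-2.97, 2.97], [-1.01, 2.36], [0.21, 2.38], [-0.96, 4.11], [0.2, 2.71], [-2.98, 2.98]. Speed limits (rad/s): [2.39, 2.39, 3.14, 3.14, 3.14, 3.14].

## Interface

Orientations are given as a 3x3 rotation matrix whose columns are the frame's x, y, z axes.
In Python, from plant import arm gives the robot as it stands.
- The arm moves only by the tool jog_arm, never from a script. Its argument "series" is a list that holds one entry, the list of rows, each a list of 5 numbers: the shift along the tool's x, y, z in m, then the turn about the tool's z in rad, then the opening, from 0 (shut) to 1 (fully open). In form: [[[tx, ty, tz, turn, grip], ...]]. A call has 1 to 20 rows; each row shifts and turns the commanded pose from where the row before left it, along the tool's axes as they then stand; what a row does not reach is not made up. A row lasts 1/8 s, in which the tool goes at most 62.5 mm and 10.7 degrees, less where a joint would pass 70% of its speed; a pose out of reach is approached as far as the arm can. A call with a gripper value outside its range is refused whole. The fingers move at their own pace and stop on an object; "newtons" is the grip in N (left out, the last holds). Time passes only in rows, so rows that do not move let the fingers close. It gives the time, the measured TCP pose, the force, the opening and the grip force at its end, in the units of the state.
- arm.get_state(): the state, without advancing time (a new reading comes with each control period).
- arm.camera(name): name is "scene" or "top"; returns (picture, depth): 420x560x3 uint8, red, green, blue; 420x560 float32, m along the optical axis (not along the pixel's ray), 0 where there is no reading.
- arm.get_calibration(name): a dict with "fx", "fy", "cx", "cy" (pixels), "view" (4x4, takes a point from world to camera coordinates). Camera axes: x right, y down, z forward; pixel columns grow to the right and rows downward; lengths in m; the calibration is good to about 2 mm. A picture is of the moment at which its call begins. get_calibration takes no time and is no camera call.
- arm.close_job(): hands the job in; it is judged then, once.
The state is a dict: "clock": time; "joint_positions": joint angles; "joint_vel": joint speeds; "tau": joint torques, N m; "ee_pos": TCP position; "orientation": TCP orientation; "ft_force": force on the tool from outside, world axes, zero at the start; "wrist_torque": the same for the moment, N m; "width": finger opening in m; "finger_force": force on a finger pad.
Only numpy, scipy, OpenCV 4.12 (cv2) and the standard library are available. Lean on these libraries where they do the work, as an engineer would, in place of code of your own. Each camera call takes 0.05 s, during which the arm holds its last target. There are 200 camera calls.

## Task

Lay the hair trimmer flat on the bed of the red service vise, its tail half between the two jaws and its blade hanging out over the long open end of the bed, and let go of it. Then turn the T-handle clockwise until rising resistance shows that the trimmer is firmly clamped, but without overtightening, which would crush its casing. Let go of the handle and leave the other things on the desk where they are.

Things in the scene. Friction and masses are not known exactly. Their poses are not given: they have to be found in the camera images.
- trimmer: Loose cordless hair trimmer, 172 mm long, 0.26 kg, a rounded barrel lying on its belly. Origin: middle of the underside; own y runs along the barrel from the blade (y = -86 mm) to the tail; z up. The barrel is 32 mm high plus a 3 mm thumb slide; 37 mm wide across x at y = -14 mm (a good place to grip: the fingers then clear the jaws), tapering to 34 mm at y = +36 mm.
- blade (a point): The trimmer's blade end: middle of the bright cutter head, 80 mm from the trimmer's origin along its -y and 14 mm above its underside. With the trimmer laid properly it is out beyond the bed's open end.
- vise: Small red service vise, screwed to the desk. Origin on the desk surface, 22 mm below the place for the trimmer's origin; y along the bed, x across it, z up. Trimmer laid properly: its axes along the vise's, its origin within 18 mm of this along y. The screw housing, at +x, is up to 60 mm high. Beside the bed at y below 0 the desk is free for fingers.
- bed_end (a point): Middle of the top edge of the bed's long open end, over which the blade hangs out. The bed is a dark steel bar 30 mm wide, its top 22 mm above the desk, from y = -45 mm (here) to y = +80 mm in the vise's frame.
- between_jaws (a point): Point of the bed's top between the jaws, at y = +36 mm in the vise's frame. The jaws stand at y = 19 to 53 mm, up to 48 mm above the desk. The back jaw, at -x, was set by hand: its rubber face stands somewhere from x = -21.5 to -27.5 mm (vise frame); it stays put, but its setting is not measured.
- jaw_pad: Rubber-faced pad of the moving jaw, 28 mm long, 22 mm high. At the start its face is at x = +22.5 mm in the vise's frame and this origin at the vise's; both travel along the vise's -x. It is sprung: once on the trimmer it gives way by up to 6 mm, 10 N per mm. The trimmer is firmly held at 15 to 50 N (30 N is best); above 55 N its casing is crushed.
- t_handle (a point): Middle of the vise's dark steel T-handle, 90 mm above the desk, at x = 92, y = 36 mm in the vise's frame. Bar 66 mm long along the point's x, 12 mm wide and high, a black 16 mm ball at each end. The screw turns about the vertical. Pinch the bar across its 12 mm at the middle, from above. Clockwise seen from above closes the jaw, 7 mm per rad.
- screw (a point): Foot of the screw, on its axis, 60 mm above the desk. From the start it turns some 1.1 to 2.2 rad until the trimmer is met and about 0.4 rad more to clamp it: two or more grasps. Turning freely takes 0.36 N m; once met, each mm the pad gives way adds 0.07: at a rise of about 0.2 N m it is well clamped. Compare readings taken alike: at rest friction hides part of it. It stays where left.
- pomade_b: Bystander: white and red pot, 68 mm across, 43 mm high, loose on the desk.
- yellow_box: Bystander: yellow carton 45 x 88 x 122 mm, loose at the back.
- oil_bottle: Bystander: small amber dropper bottle, 33 mm across, 102 mm high, loose at the back.
- green_can: Bystander: green can, 53 mm across, 208 mm high, loose at the back.

How it is judged:
On the way, in this order (a step that is already met when the one before it is completed fails the run):
1. the trimmer lies flat on the bed between the jaws, blade out over the open end, and is let go (z of trimmer in the frame of vise between 0.018 and 0.027 m and y of trimmer in the frame of vise between -0.018 and 0.018 m and x of trimmer in the frame of vise between -0.014 and 0.014 m and contact force between trimmer and the fingers below 0.2 N and contact force between trimmer and jaw_pad below 8 N and y of blade in the frame of vise below -0.055 m), for 0.2 s.
2. the pad of the jaw presses the trimmer firmly (contact force between trimmer and jaw_pad above 15 N), for 0.2 s.
At the end, for the whole second after the job is handed in: The trimmer lies at rest and flat (within 0.2 rad) on the bed, its origin within 18 mm of the vise's origin along the bed and 18 to 27 mm above it, parallel to the bed within 0.15 rad, blade over the open end, and the jaw's pad presses it with 15 to 50 N (z of trimmer in the frame of vise between 0.018 and 0.027 m and y of trimmer in the frame of vise between -0.018 and 0.018 m and x of trimmer in the frame of vise between -0.016 and 0.01 m and angle between the y axis of trimmer and the y axis of vise, either way round below 0.15 rad and angle between trimmer's own z axis and vertical below 0.2 rad and contact force between trimmer and jaw_pad between 15 and 50 N and linear speed of trimmer below 0.01 m/s and y of blade in the frame of vise below -0.055 m); the robot touches nothing.
It fails at once if the trimmer's casing is crushed: more than 55 N from the jaw's pad (contact force between trimmer and jaw_pad above 55 N).
It fails at once if a bystander is moved by more than 20 mm (distance of any of pomade_b, yellow_box, oil_bottle, green_can from where it was at the start of the episode above 0.02 m).
It also fails if it takes over 64 s, if anything falls off the work surface, if the arm or the gripper's body presses on something with over 40 N, if the wrist force passes 120 N, or if a joint passes its speed limit or range.

## Working session

There is one attempt and no reset: what is moved stays moved. The work goes in short steps, Python scripts to look and compute and a tool call to move; the robot and the scene stay as the last step left them, time stands still between calls to the robot, and variables do not carry over. Pictures are saved under pics/ and viewed, at most 10 in all, crops included, and the job is handed in when it is done.

Besides the shell and the picture viewer there is one more tool, called after "Call:" as name(argument=value, ...), one argument or row to a line, values as JSON. jog_arm: Moves the arm, as the interface text tells. Its arguments: {"type":"object","properties":{"series":{"type":"array"},"newtons":{"type":"number"}},"required":["series"]}

```bash
mkdir -p pics
cat > h.py <<'E'
from plant import arm
import numpy as np, cv2
def snap(n,f):
    p,d=arm.camera(n); cv2.imwrite('pics/'+f+'.png',p[:,:,::-1]); np.save('pics/'+f+'.npy',d); return p,d
def w(n,d,u,v,z=None):
    c=arm.get_calibration(n); T=np.linalg.inv(np.array(c['view']))
    r=np.array([(u-c['cx'])/c['fx'],(v-c['cy'])/c['fy'],1])
    if z is None:
        q=d[int(v)-1:int(v)+2,int(u)-1:int(u)+2]; s=np.median(q[q>0])
    else: s=(z-T[2,3])/(T[:3,:3]@r)[2]
    return np.round(T[:3,:3]@(r*s)+T[:3,3],4)
E
python3 - <<'E'
from h import *
for n in('scene','top'): snap(n,n+'0'); print(arm.get_calibration(n))
s=arm.get_state();print(s['orientation'],s['clock'],s['width'])
E
```

```text
{'fx': 420.2665317330402, 'fy': 420.2665317330402, 'cx': 276.5309963538387, 'cy': 205.54967672979046, 'view': array([[-0.87001888, -0.4929019 ,  0.0107172 ,  0.44421764],
       [-0.28661051,  0.48796851, -0.82446415,  0.34722753],
       [ 0.40115029, -0.72037105, -0.56581269,  0.65065716],
       [ 0.        ,  0.        ,  0.        ,  1.        ]])}
{'fx': 519.0566022360227, 'fy': 519.0566022360227, 'cx': 287.371592984282, 'cy': 203.15789294715958, 'view': array([[ 0.00754912, -0.9999513 ,  0.00635604, -0.19398064],
       [-0.99814823, -0.00791886, -0.06031086,  0.58295736],
       [ 0.06035825, -0.00588897, -0.99815941,  1.1420046 ],
       [ 0.        ,  0.        ,  0.        ,  1.        ]])}
[[ 9.30960691e-01  3.65119181e-01 -4.19005216e-04]
 [ 3.65119366e-01 -9.30959309e-01  1.61654032e-03]
 [ 2.00153072e-04 -1.65792241e-03 -9.99998606e-01]] 0.1 0.08523504830953409
```

View pics/top0.png

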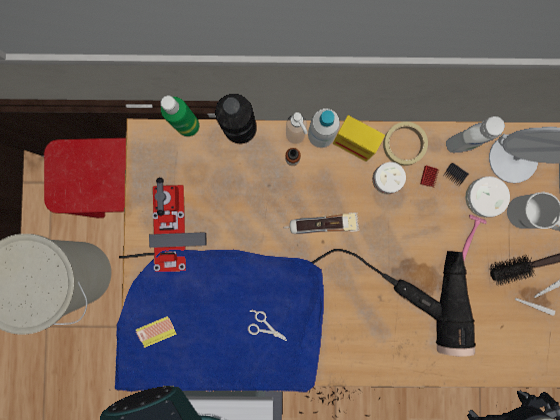

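View pics/scene0.png

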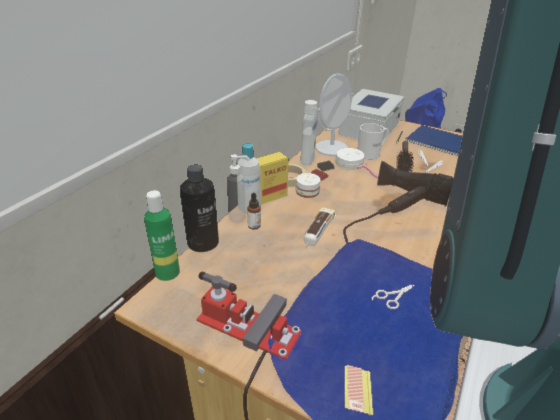

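Run:
```python
from h import *
p=cv2.imread('pics/top0.png')
a=cv2.resize(p[165:285,130:220],None,fx=5,fy=5,interpolation=2)
b=cv2.resize(p[200:245,280:365],None,fx=4,fy=4,interpolation=2)
o=np.zeros((600,800,3),np.uint8);o[:,:450]=a;o[:180,455:795]=b
cv2.imwrite('pics/c1.png',o)
```

```text
(no output)
```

View pics/c1.png

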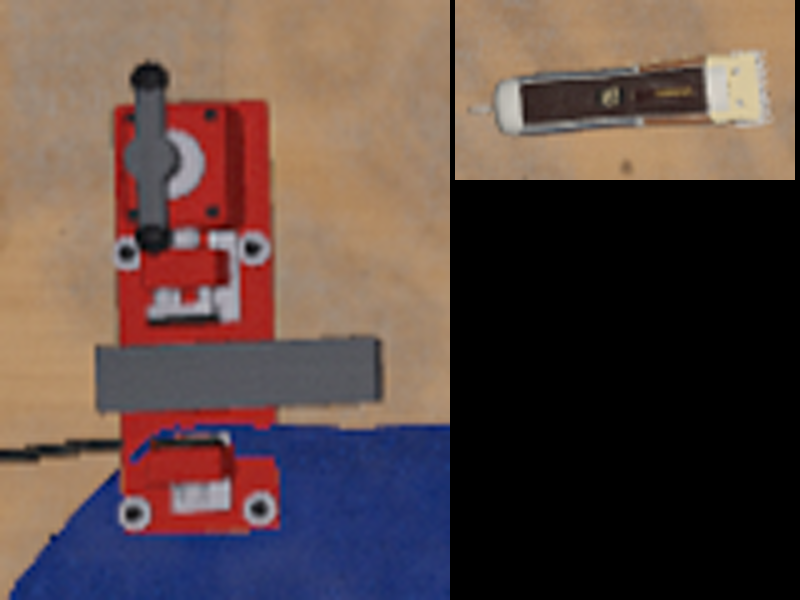

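```bash
cat >> h.py <<'E'
def V():
    f=lambda u,v,z:w('top',None,130+u/5,165+v/5,z)
    return f
E
python3 - <<'E'
from h import *
f=V(); d=np.load('pics/top0.npy')
r=(f(378,338,.022)+f(381,401,.022))/2; l=(f(96,346,.022)+f(98,412,.022))/2
y=(r-l);L=np.linalg.norm(y);y=-y/L;o=r+.045*y*L/.125;x=np.array([y[1],-y[0],0])
print('bed r,l',r,l,L,'origin',o,'yaw of y',np.arctan2(y[1],y[0])-np.pi/2)
a,b=f(150,77,.09),f(154,237,.09);m=(a+b)/2;print('handle',a,b,m,'vise frame',(m-o)@x,(m-o)@y,'expected',o+.092*x+.036*y, w('top',d,160.4,196.4))
g=lambda u,v,z:w('top',d,280+(u-455)/4,200+v/4,z)
t,bl=g(497,107,.014),g(768,88,.014);print('trim',t,bl,np.linalg.norm(t-bl),(t+bl)/2,'yaw',np.arctan2(*(-(t-bl)[:2]*[1,-1])))
for q in[(560,98),(610,97),(660,95),(690,93)]:print(g(*q,None))
# depth outline check
c=arm.get_calibration('top');T=np.linalg.inv(c['view']);vv,uu=np.mgrid[205:240,280:365];s=d[205:240,280:365]
P=np.stack([(uu-c['cx'])/c['fx']*s,(vv-c['cy'])/c['fy']*s,s],-1)@T[:3,:3].T+T[:3,3]
k=P[P[...,2]>.012];print(len(k),k.min(0),k.max(0),k.mean(0))
C=cv2.minAreaRect(k[:,:2].astype(np.float32)*1000);print(C)
for pos in [(.0,)]: print([tuple(np.round(P[i,j],3)) for i,j in[(15,3),(30,40)]])
E
```

```text
bed r,l [ 0.50345 -0.0095   0.022  ] [0.4983  0.11545 0.022  ] 0.12505608741680668 origin [0.501596 0.035482 0.022   ] yaw of y 0.041193170849744165
handle [0.6258 0.0787 0.09  ] [0.5586 0.0755 0.09  ] [0.5922 0.0771 0.09  ] vise frame 0.09224103151055202 0.037851484064292326 expected [0.59203542 0.07524016 0.022     ] [0.5919 0.0762 0.0938]
trim [ 0.5319 -0.1969  0.014 ] [ 0.5437 -0.3486  0.014 ] 0.1521582400003365 [ 0.5378  -0.27275  0.014  ] yaw 0.07762878908917942
[ 0.5368 -0.2314  0.0308]
[ 0.5376 -0.2588  0.0327]
[ 0.5389 -0.2864  0.0324]
[ 0.5401 -0.303   0.0319]
1056 [ 0.51441284 -0.3412492   0.01255682] [ 0.56371847 -0.18012589  1.17629425] [ 0.53806485 -0.2685193   0.04074875]
((537.9930419921875, -260.7732849121094), (38.816368103027344, 162.2315673828125), 4.70543098449707)
[(np.float64(0.547), np.float64(-0.18), np.float64(-0.005)), (np.float64(0.514), np.float64(-0.264), np.float64(-0.001))]
```

Call:
jog_arm(
  series=[
    [[0,0,0,-0.1825,1],[0,0,0,-0.1825,1],[0,0,0,-0.1825,1],[0,0,0,-0.1825,1],[0,0,0,-0.1825,1],[0,0,0,-0.1825,1],[0,0,0,-0.1825,1],[0.0232,0.031,0.009,0,1],[0.0232,0.031,0.009,0,1],[0.0232,0.031,0.009,0,1],[0.0232,0.031,0.009,0,1],[0.0232,0.031,0.009,0,1],[0.0232,0.031,0.009,0,1],[0.0232,0.031,0.009,0,1],[0.0232,0.031,0.009,0,1],[0.0232,0.031,0.009,0,1],[0.0232,0.031,0.009,0,1],[0.0232,0.031,0.009,0,1],[0,0,0,0,1]],
  ],
  newtons=40,
)

```text
clock: 2.48
ee_pos: [0.5395, -0.2745, 0.1391]
orientation: [[-0.084, 0.997, -0.001], [0.997, 0.084, 0.002], [0.002, -0.001, -1.0]]
ft_force: [-0.3, -0.7, 0.5]
width: 0.0855
finger_force: 0.0
```

Call:
jog_arm(
  series=[
    [[-0.0025,-0.0015,0.03,0,1],[0,0,0.03,0,1],[0,0,0.03,0,1],[0,0,0.025,0,1],[0,0,0.014,0,1],[0,0,0,0,0.3],[0,0,0,0,0.1],[0,0,0,0,0.1],[0,0,0,0,0.1],[0,0,0,0,0.1],[0,0,0,0,0.1]],
  ],
  newtons=40,
)

```text
clock: 3.85
ee_pos: [0.5387, -0.2803, 0.0129]
orientation: [[-0.08, 0.997, 0.003], [0.997, 0.08, -0.002], [-0.002, 0.003, -1.0]]
ft_force: [1.7, -0.2, 6.1]
width: 0.0351
finger_force: 40.2
```

Call:
jog_arm(
  series=[
    [[0,0,-0.02,0,0.1],[0,0,-0.03,0,0.1],[0,0,-0.03,0,0.1],[0,0,-0.02,0,0.1],[0,0,0,0,0.1],[0,0,0,0,0.1]],
  ],
)

```text
clock: 4.6
ee_pos: [0.5363, -0.2788, 0.1104]
orientation: [[-0.08, 0.997, -0.002], [0.997, 0.08, 0.001], [0.001, -0.001, -1.0]]
ft_force: [0.2, 0.4, -3.2]
width: 0.0354
finger_force: 40.7
```

Run:
```python
from h import *
p,d=snap('top','t1');s,_=snap('scene','s1');s0=s
o=np.zeros((600,800,3),np.uint8)
o[:300,:480]=cv2.resize(p[170:270,255:415],None,fx=3,fy=3,interpolation=2)
o[300:,:480]=cv2.resize(s[150:250,260:420],None,fx=3,fy=3,interpolation=2)
cv2.imwrite('pics/c2.png',o[:,:,::-1])
st=arm.get_state();print(st['ee_pos'],st['ft_force'],st['wrist_torque'],st['clock'])
```

```text
[ 0.53617576 -0.27871058  0.10992611] [-0.37997932  0.3329929  -3.64167277] [-0.00224423  0.01796842 -0.01899346] 4.7
```

View pics/c2.png

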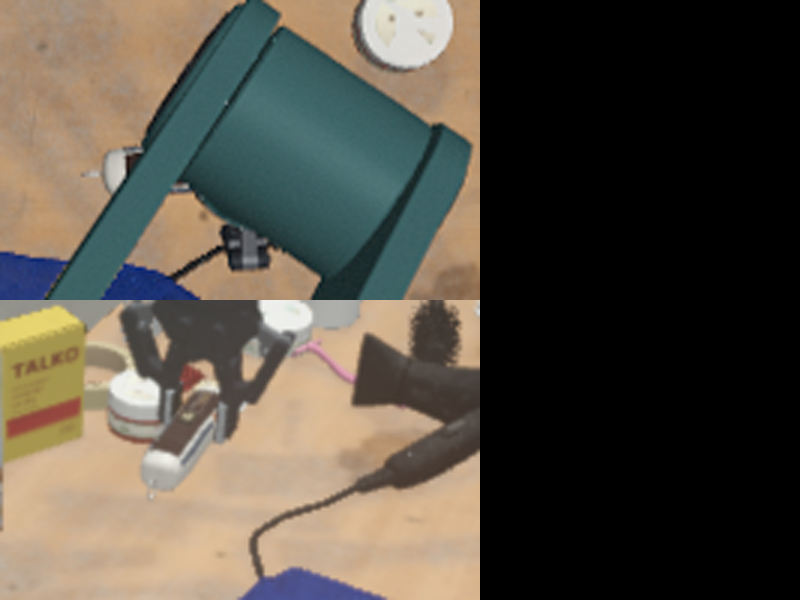

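Run:
```python
from h import *
t=w('top',None,282.5,228,.112);p=np.array([.5362,-.2787,.11]);a=.08
y=np.array([-np.sin(a),np.cos(a),0]);x=np.array([y[1],-y[0],0])
print(t,(t-p)@y,(t-p)@x)
```

```text
[ 0.5277 -0.1793  0.112 ] 0.09976136450521836 -0.0005292939230365612
```

Call:
jog_arm(
  series=[
    [[0.02,-0.001,0,0,0.1],[0.037,-0.0012,0,0,0.1],[0.04,-0.0012,0,0,0.1],[0.04,-0.0012,0,0,0.1],[0.04,-0.0012,0,0,0.1],[0.04,-0.0012,0,0,0.1],[0.04,-0.0012,0,0,0.1],[0.03,-0.0012,0,0,0.1],[0.014,-0.0005,0,0,0.1],[0,0,0,0.039,0.1],[0,0,0,0,0.1],[0,0,0,0,0.1]],
  ],
)

```text
clock: 6.2
ee_pos: [0.5029, 0.0196, 0.1112]
orientation: [[-0.042, 0.999, -0.0], [0.999, 0.042, 0.0], [0.0, -0.0, -1.0]]
ft_force: [-0.0, 0.8, -3.7]
width: 0.0355
finger_force: 40.7
```

Run:
```python
from h import *
p,d=snap('top','t2');s,_=snap('scene','s2')
o=np.zeros((600,800,3),np.uint8)
o[:,:400]=cv2.resize(p[165:285,130:210],None,fx=5,fy=5,interpolation=2)
o[:,400:]=cv2.resize(s[240:360,190:270],None,fx=5,fy=5,interpolation=2)
cv2.imwrite('pics/c3.png',o[:,:,::-1])
st=arm.get_state();print(st['ee_pos'],st['orientation'],st['clock'])
```

```text
[0.50305474 0.01955325 0.11124197] [[-4.13066098e-02  9.99146508e-01 -1.42730864e-04]
 [ 9.99146515e-01  4.13066197e-02  6.71636747e-05]
 [ 7.30020805e-05 -1.39834742e-04 -9.99999988e-01]] 6.3
```

View pics/c3.png

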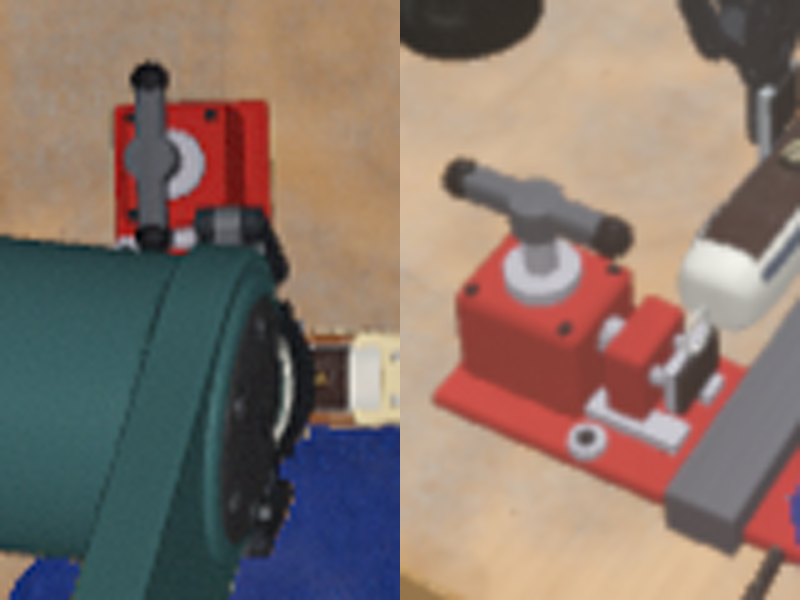

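Call:
jog_arm(
  series=[
    [[0,-0.001,0.02,0,0.1],[0,0,0.02,0,0.1],[0,0,0.015,0,0.1],[0,0,0.01,0,0.1],[0,0,0.006,0,0.1],[0,0,0.004,0,0.1],[0,0,0,0,0.1],[0,0,0,0,0.1]],
  ],
)

```text
clock: 7.3
ee_pos: [0.5024, 0.0198, 0.0367]
orientation: [[-0.042, 0.999, 0.001], [0.999, 0.042, 0.0], [0.0, 0.001, -1.0]]
ft_force: [-0.5, -0.1, -2.9]
width: 0.0355
finger_force: 40.7
```

Call:
jog_arm(
  series=[
    [[0,0,0.002,0,0.1],[0,0,0.001,0,0.1],[0,0,0,0,0.1]],
  ],
)

```text
clock: 7.68
ee_pos: [0.5026, 0.0198, 0.0349]
orientation: [[-0.042, 0.999, 0.001], [0.999, 0.042, -0.0], [-0.0, 0.001, -1.0]]
ft_force: [-3.3, 0.3, 14.1]
width: 0.0358
finger_force: 42.3
```

Call:
jog_arm(
  series=[
    [[0,0,-0.001,0,0.45],[0,0,0,0,0.5],[0,0,0,0,0.6],[0,0,0,0,0.7],[0,0,0,0,0.7],[0,0,0,0,0.7],[0,0,-0.02,0,0.7],[0,0,-0.04,0,0.7],[0,0,-0.045,0,0.7],[0,0,-0.045,0,0.7],[0,0,0,0,0.7]],
  ],
)

```text
clock: 9.05
ee_pos: [0.5048, 0.0196, 0.1878]
orientation: [[-0.042, 0.999, 0.008], [0.999, 0.042, -0.001], [-0.001, 0.008, -1.0]]
ft_force: [0.3, -0.3, -0.2]
width: 0.0598
finger_force: 0.0
```

Run:
```python
from h import *
p,d=snap('top','t3');s,_=snap('scene','s3')
o=np.zeros((600,800,3),np.uint8)
o[:,:400]=cv2.resize(p[180:260,170:250],(400,600),interpolation=2)[:, :] if 0 else cv2.resize(p[165:285,150:230],None,fx=5,fy=5,interpolation=2)
o[:,400:]=cv2.resize(s[240:360,220:300],None,fx=5,fy=5,interpolation=2)
cv2.imwrite('pics/c4.png',o[:,:,::-1])
st=arm.get_state();print(st['ee_pos'],st['clock'])
```

```text
[0.50203448 0.01984888 0.18447672] 9.15
```

View pics/c4.png

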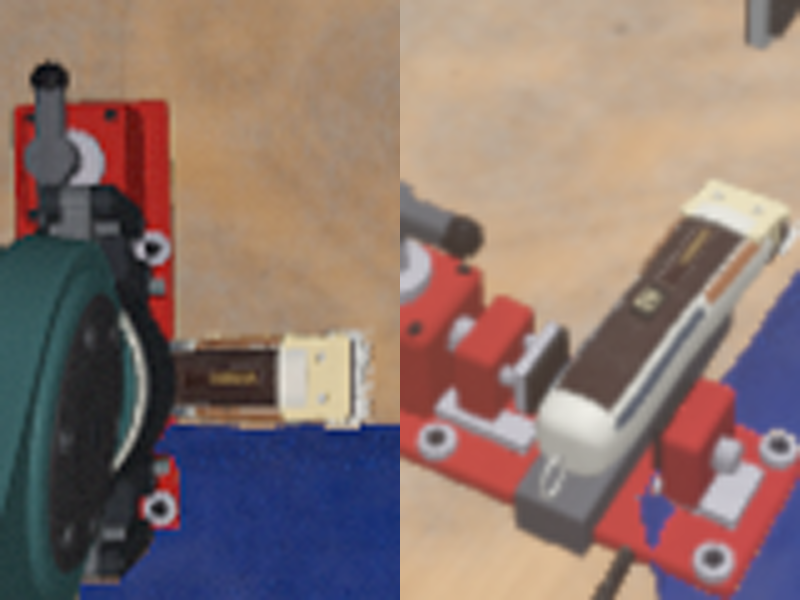

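Call:
jog_arm(
  series=[
    [[0,0,0,-0.1745,0.7],[0,0,0,-0.1745,0.7],[0,0,0,-0.1745,0.7],[0,0,0,-0.1745,0.7],[0,0,0,-0.1745,0.7],[0,0,0,-0.1745,0.7],[0,0,0,-0.1745,0.7],[0,0,0,-0.1745,0.7],[0,0,0,-0.1745,0.6],[-0.023,0.0132,0,0,0.6],[-0.023,0.0132,0,0,0.6],[-0.023,0.0132,0,0,0.6],[-0.0232,0.0132,0,0,0.6],[0,0,0.02,0,0.6],[0,0,0.02,0,0.6],[0,0,0,0,0.6],[0,0,0,0,0.6]],
  ],
)

```text
clock: 11.28
ee_pos: [0.5917, 0.0763, 0.1438]
orientation: [[-0.999, -0.041, -0.001], [-0.041, 0.999, 0.0], [0.001, 0.0, -1.0]]
ft_force: [0.5, 0.2, 0.1]
width: 0.0514
finger_force: 0.0
```

Run:
```python
from h import *
s,_=snap('scene','s4')
cv2.imwrite('pics/c5.png',cv2.resize(s[220:340,170:310],None,fx=5,fy=5,interpolation=2)[:,:,::-1])
st=arm.get_state();print(st['ee_pos'],st['orientation'],st['joint_positions'],st['wrist_torque'],st['clock'])
```

```text
[0.5921302  0.07631637 0.14440158] [[-9.99156653e-01 -4.10606370e-02 -7.79878175e-05]
 [-4.10606454e-02  9.99156650e-01  1.09958802e-04]
 [ 7.34070680e-05  1.13068298e-04 -9.99999991e-01]] [ 1.24469227e-02  4.52205336e-01  1.62082896e+00  1.26543481e-04
  1.06863498e+00 -1.59948250e+00] [-0.0199804   0.00862636 -0.04801793] 11.325
```

View pics/c5.png

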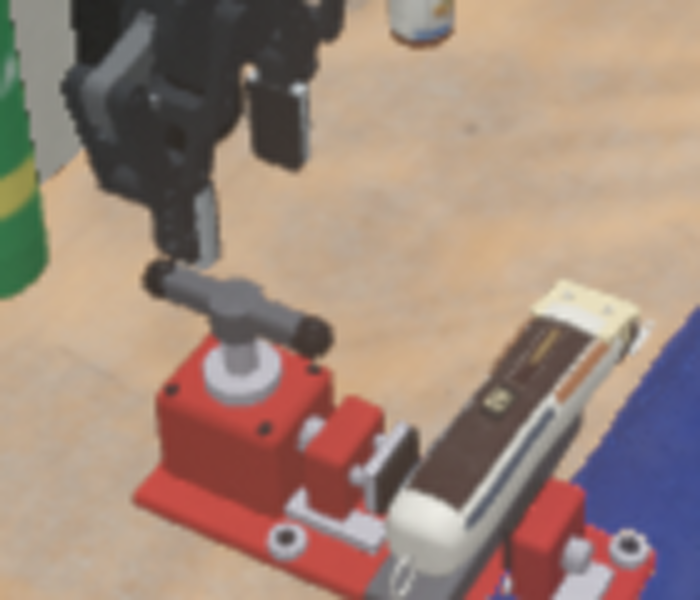

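Call:
jog_arm(
  series=[
    [[0,0,0.02,0,0.6],[0,0,0.025,0,0.6],[0,0,0.016,0,0.6],[0,0,0,0,0.3],[0,0,0,0,0],[0,0,0,0,0],[0,0,0,0,0],[0,0,0,0,0]],
  ],
  newtons=60,
)

```text
clock: 12.32
ee_pos: [0.5926, 0.0781, 0.0843]
orientation: [[-0.999, -0.041, 0.002], [-0.041, 0.999, 0.003], [-0.002, 0.003, -1.0]]
ft_force: [0.3, 7.5, -1.8]
width: 0.0107
finger_force: 60.1
```

```bash
cat > st.py <<'E'
from plant import arm
import numpy as np
s=arm.get_state();R=np.array(s['orientation']);print(s['clock'],np.round(s['ee_pos'],4),'yaw',round(float(np.arctan2(R[1,1],R[0,1])),3),'F',np.round(s['ft_force'],1),'T',np.round(s['wrist_torque'],3),s['width'],'q6',s['joint_positions'][5])
E
python3 st.py
```

```text
12.325 [0.5926 0.0781 0.0843] yaw 1.612 F [ 0.3  7.5 -1.8] T [1.052 0.056 0.067] 0.010749471796610765 q6 -1.5996439320694813
```

Call:
jog_arm(
  series=[
    [[0,0.002,0,0,0],[0,0,0,0.05,0],[0,0,0,0.1,0],[0,0,0,0.1,0],[0,0,0,0.1,0],[0,0,0,0.1,0],[0,0,0,0.1,0],[0,0,0,0.05,0],[0,0,0,0.05,0],[0,0,0,0.05,0]],
  ],
)

```text
clock: 13.58
ee_pos: [0.5931, 0.0797, 0.0843]
orientation: [[-0.79, 0.613, 0.003], [0.613, 0.79, 0.002], [-0.001, 0.003, -1.0]]
ft_force: [1.0, 5.3, -1.1]
width: 0.0109
finger_force: 60.7
```

```bash
python3 st.py
```

```text
13.575 [0.5931 0.0797 0.0843] yaw 0.911 F [ 1.   5.3 -1.1] T [ 0.933 -0.058  0.393] 0.010885617095004676 q6 -0.8949814063335273
```

Call:
jog_arm(
  series=[
    [[0.001,0.0015,0,0.05,0],[0,0,0,0.05,0],[0,0,0,0.05,0],[0,0,0,0.05,0],[0,0,0,0.05,0],[0,0,0,0.05,0],[0,0,0,0.05,0]],
  ],
)

```text
clock: 14.45
ee_pos: [0.5937, 0.0803, 0.0844]
orientation: [[-0.532, 0.847, 0.003], [0.847, 0.532, 0.0], [-0.002, 0.003, -1.0]]
ft_force: [2.3, 1.5, -1.8]
width: 0.0108
finger_force: 60.6
```

```bash
python3 st.py
```

```text
14.45 [0.5937 0.0803 0.0844] yaw 0.561 F [ 2.3  1.5 -1.8] T [ 0.265 -0.272  0.363] 0.010786359385054387 q6 -0.541912103880929
```

Call:
jog_arm(
  series=[
    [[0,0,0,0.05,0],[0,0,0,0.05,0],[0,0,0,0.05,0],[0,0,0,0.05,0]],
  ],
)

```text
clock: 14.95
ee_pos: [0.5941, 0.0805, 0.0844]
orientation: [[-0.353, 0.936, 0.004], [0.936, 0.353, 0.0], [-0.001, 0.004, -1.0]]
ft_force: [3.4, 3.2, -2.1]
width: 0.0108
finger_force: 60.5
```

```bash
python3 st.py
```

```text
14.95 [0.5941 0.0805 0.0844] yaw 0.361 F [ 3.4  3.2 -2.1] T [ 0.384 -0.395  0.403] 0.010800705052685376 q6 -0.3419160499902661
```

Call:
jog_arm(
  series=[
    [[0,0,0,0.05,0],[0,0,0,0.05,0],[0,0,0,0.05,0]],
  ],
)

```text
clock: 15.32
ee_pos: [0.5945, 0.0807, 0.0844]
orientation: [[-0.209, 0.978, 0.005], [0.978, 0.209, 0.001], [-0.0, 0.005, -1.0]]
ft_force: [2.6, 2.8, -3.6]
width: 0.0107
finger_force: 60.4
```

```bash
python3 st.py
```

```text
15.325 [0.5945 0.0807 0.0844] yaw 0.211 F [ 2.6  2.8 -3.6] T [ 0.44  -0.561  0.373] 0.010685529495854457 q6 -0.19193531965694938
```

Call:
jog_arm(
  series=[
    [[0,0,0,0.05,0],[0,0,0,0.05,0],[0,0,0,0.05,0]],
  ],
)

```text
clock: 15.7
ee_pos: [0.5948, 0.0807, 0.0844]
orientation: [[-0.061, 0.998, 0.005], [0.998, 0.061, 0.001], [0.0, 0.005, -1.0]]
ft_force: [5.3, 3.9, -4.3]
width: 0.0108
finger_force: 60.3
```

```bash
python3 st.py
```

```text
15.7 [0.5948 0.0807 0.0844] yaw 0.061 F [ 5.3  3.9 -4.3] T [ 0.462 -0.663  0.451] 0.010830612906746214 q6 -0.04192629558544134
```

Call:
jog_arm(
  series=[
    [[0,0,0,0.05,0],[0,0,0,0.05,0]],
  ],
)

```text
clock: 15.95
ee_pos: [0.595, 0.0807, 0.0844]
orientation: [[0.039, 0.999, 0.006], [0.999, -0.039, 0.001], [0.001, 0.006, -1.0]]
ft_force: [4.9, 2.6, -4.9]
width: 0.0106
finger_force: 60.2
```

```bash
python3 st.py
```

```text
15.95 [0.595  0.0807 0.0844] yaw -0.039 F [ 4.9  2.6 -4.9] T [ 0.51  -0.749  0.407] 0.010647433335627019 q6 0.05806722778006089
```

Call:
jog_arm(
  series=[
    [[0,0,0,0.05,0],[0,0,0,0.05,0]],
  ],
)

```text
clock: 16.2
ee_pos: [0.5953, 0.0807, 0.0844]
orientation: [[0.139, 0.99, 0.006], [0.99, -0.139, 0.001], [0.002, 0.006, -1.0]]
ft_force: [6.7, 3.6, -5.9]
width: 0.0105
finger_force: 60.1
```

```bash
python3 st.py
python3 - <<'E'
from h import *
s,_=snap('scene','s6')
cv2.imwrite('pics/c6.png',cv2.resize(s[270:350,200:306],None,fx=7.5,fy=7.5,interpolation=2)[:,:,::-1])
E
```

```text
16.2 [0.5953 0.0807 0.0844] yaw -0.139 F [ 6.7  3.6 -5.9] T [ 0.507 -0.836  0.391] 0.01052622265796388 q6 0.15808284251384905
```

View pics/c6.png

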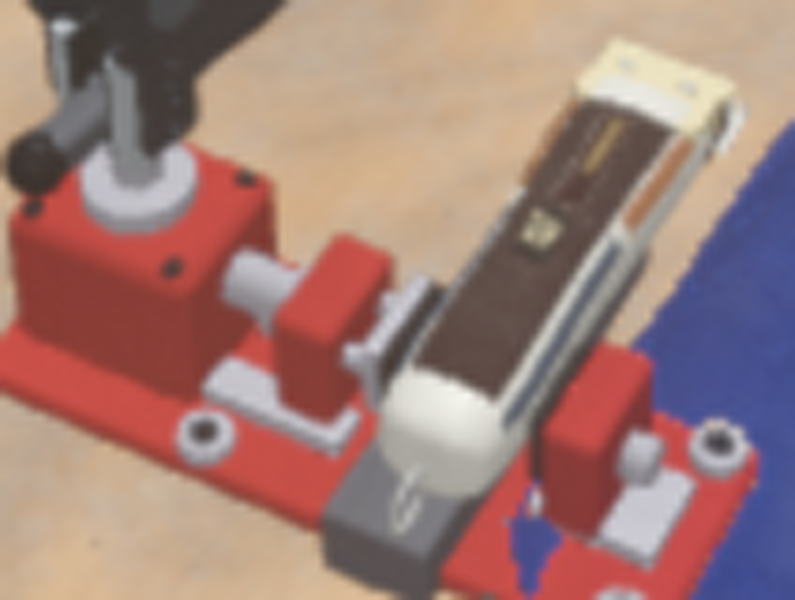

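Call:
jog_arm(
  series=[
    [[0,0.003,0,0.05,0],[0,0,0,0.05,0],[0,0,0,0.05,0]],
  ],
)

```text
clock: 16.62
ee_pos: [0.5957, 0.0806, 0.0843]
orientation: [[0.285, 0.958, 0.002], [0.958, -0.285, 0.001], [0.002, 0.001, -1.0]]
ft_force: [0.7, 4.0, 1.7]
width: 0.0104
finger_force: 60.9
```

```bash
python3 st.py
```

```text
16.625 [0.5957 0.0806 0.0843] yaw -0.289 F [0.7 4.  1.7] T [0.677 0.063 0.37 ] 0.010374430136574242 q6 0.3073068568506446
```

Call:
jog_arm(
  series=[
    [[0,0,0,0.05,0],[0,0,0,0.05,0]],
  ],
)

```text
clock: 16.88
ee_pos: [0.596, 0.0805, 0.0844]
orientation: [[0.379, 0.925, 0.002], [0.925, -0.379, 0.001], [0.002, 0.002, -1.0]]
ft_force: [0.6, 3.6, 0.8]
width: 0.0107
finger_force: 60.8
```

```bash
python3 st.py
```

```text
16.875 [0.596  0.0805 0.0844] yaw -0.389 F [0.6 3.6 0.8] T [ 0.6   -0.025  0.378] 0.010650172087262506 q6 0.4072842104409741
```

Call:
jog_arm(
  series=[
    [[0,0,0,0.05,0],[0,0,0,0.05,0]],
  ],
)

```text
clock: 17.12
ee_pos: [0.5962, 0.0804, 0.0843]
orientation: [[0.47, 0.883, 0.003], [0.883, -0.47, 0.001], [0.002, 0.002, -1.0]]
ft_force: [1.5, 3.0, 0.0]
width: 0.0104
finger_force: 60.7
```

```bash
python3 st.py
```

```text
17.125 [0.5962 0.0804 0.0843] yaw -0.489 F [1.5 3.  0. ] T [ 0.565 -0.122  0.397] 0.010357913357575958 q6 0.5072999908457229
```

Call:
jog_arm(
  series=[
    [[0,0,0,0.05,0],[0,0,0,0.05,0]],
  ],
)

```text
clock: 17.38
ee_pos: [0.5964, 0.0803, 0.0843]
orientation: [[0.556, 0.831, 0.003], [0.831, -0.556, 0.001], [0.002, 0.002, -1.0]]
ft_force: [1.8, 3.0, -1.1]
width: 0.0106
finger_force: 60.8
```

```bash
python3 st.py
```

```text
17.375 [0.5964 0.0803 0.0843] yaw -0.589 F [ 1.8  3.  -1.1] T [ 0.446 -0.172  0.367] 0.010633291792062754 q6 0.6072897369694173
```

Call:
jog_arm(
  series=[
    [[0,0,0,0.05,0],[0,0,0,0.05,0]],
  ],
)

```text
clock: 17.62
ee_pos: [0.5966, 0.0802, 0.0844]
orientation: [[0.636, 0.772, 0.003], [0.772, -0.636, 0.0], [0.002, 0.002, -1.0]]
ft_force: [2.3, 3.1, -1.5]
width: 0.011
finger_force: 60.8
```

```bash
python3 st.py
python3 - <<'E'
from h import *
s,_=snap('scene','s7')
cv2.imwrite('pics/c7.png',cv2.resize(s[270:350,200:306],None,fx=7.5,fy=7.5,interpolation=2)[:,:,::-1])
E
```

```text
17.625 [0.5966 0.0802 0.0844] yaw -0.689 F [ 2.3  3.1 -1.5] T [ 0.347 -0.223  0.45 ] 0.011021665671229348 q6 0.7072247540239631
```

View pics/c7.png

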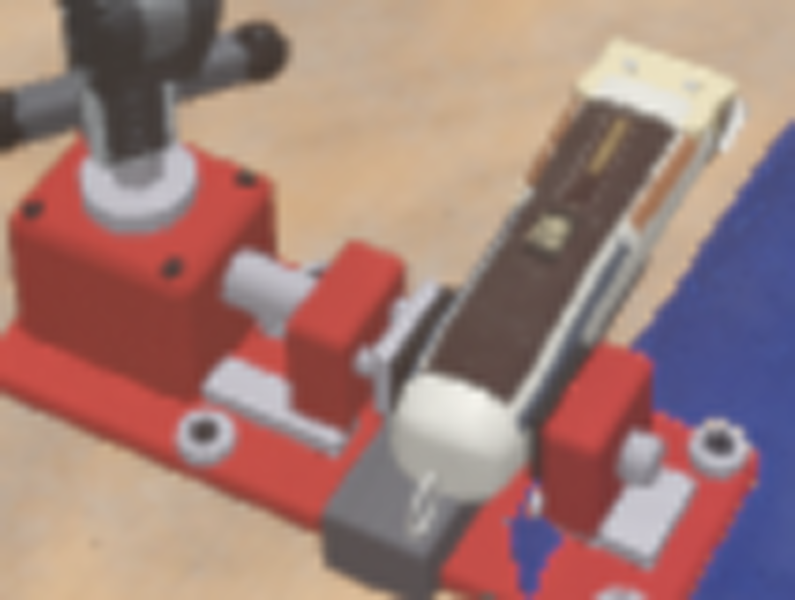

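Call:
jog_arm(
  series=[
    [[0,0,0,0.05,0],[0,0,0,0.05,0]],
  ],
)

```text
clock: 17.92
ee_pos: [0.5967, 0.08, 0.0844]
orientation: [[0.709, 0.705, 0.003], [0.705, -0.709, 0.0], [0.003, 0.002, -1.0]]
ft_force: [2.4, 3.0, -0.7]
width: 0.0108
finger_force: 61.0
```

```bash
python3 st.py
```

```text
17.925 [0.5967 0.08   0.0844] yaw -0.788 F [ 2.4  3.  -0.7] T [ 0.305 -0.365  0.48 ] 0.010770237523712693 q6 0.8064112105529239
```

Call:
jog_arm(
  series=[
    [[0,0,0,0.05,0],[0,0,0,0.05,0]],
  ],
)

```text
clock: 18.18
ee_pos: [0.5969, 0.0799, 0.0843]
orientation: [[0.776, 0.631, 0.004], [0.631, -0.776, 0.0], [0.003, 0.002, -1.0]]
ft_force: [2.1, 1.2, -0.4]
width: 0.0109
finger_force: 61.2
```

```bash
python3 st.py
```

```text
18.175 [0.5969 0.0799 0.0843] yaw -0.888 F [ 2.1  1.2 -0.4] T [ 0.194 -0.373  0.55 ] 0.010885734961276946 q6 0.9064257151153688
```

Call:
jog_arm(
  series=[
    [[0,0,0,0.04,0],[0,0,0,0.04,0]],
  ],
)

```text
clock: 18.42
ee_pos: [0.597, 0.0797, 0.0843]
orientation: [[0.823, 0.567, 0.004], [0.567, -0.823, -0.0], [0.003, 0.002, -1.0]]
ft_force: [3.2, 0.6, -0.7]
width: 0.0109
finger_force: 61.4
```

```bash
python3 st.py
```

```text
18.425 [0.597  0.0797 0.0843] yaw -0.968 F [ 3.2  0.6 -0.7] T [ 0.113 -0.437  0.516] 0.010852394687777447 q6 0.9860416578087158
```

Call:
jog_arm(
  series=[
    [[0,0,0,0,0.3],[0,0,0,0,0.5],[0,0,0,0,0.6],[0,0,0,0,0.6],[0,0,0,0,0.6],[0,0,-0.02,0,0.6],[0,0,-0.04,0,0.6],[0,0,-0.05,0,0.6],[0,0,0,0,0.6],[0,0,0,0,0.6]],
  ],
)

```text
clock: 19.68
ee_pos: [0.5947, 0.0798, 0.1931]
orientation: [[0.824, 0.567, -0.0], [0.567, -0.824, 0.0], [-0.0, -0.0, -1.0]]
ft_force: [-0.8, -0.3, -1.4]
width: 0.0513
finger_force: 0.0
```

```bash
python3 st.py
python3 - <<'E'
from h import *
s,_=snap('scene','s8')
cv2.imwrite('pics/c8.png',cv2.resize(s[250:350,190:310],None,fx=6,fy=6,interpolation=2)[:,:,::-1])
E
```

```text
19.675 [0.5947 0.0798 0.1931] yaw -0.968 F [-0.8 -0.3 -1.4] T [-0.046  0.007 -0.033] 0.05130049821165803 q6 0.9860404941676222
```

View pics/c8.png

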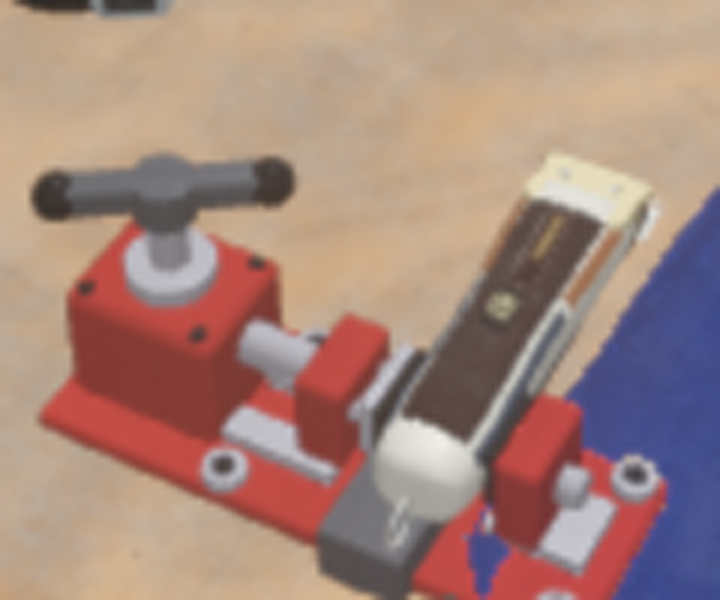

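Run:
```python
from h import *
f=lambda u,v,z:w('scene',None,190+u/6,250+v/6,z)
a,b=f(53,195,.09),f(270,182,.09);d=b-a
print(a,b,np.linalg.norm(d),'turned',(.041-np.arctan2(d[1],d[0]))%np.pi)
t,c=f(412,440,.052),f(600,180,.050);e=t-c;print(t,c,'trim yaw rel vise',np.arctan2(-e[0],e[1])-.041)
p,dd=snap('top','t9')
```

```text
[0.6217 0.0978 0.09  ] [0.567  0.0595 0.09  ] 0.06677559434404166 turned 2.5717440048679903
[0.4932 0.0965 0.052 ] [ 0.4968 -0.0293  0.05  ] trim yaw rel vise -0.012390955695515321
```

```bash
python3 -c "
from plant import arm
print(arm.close_job())"
```

```text
the job is handed in; nothing more can be done
None
```

I laid the trimmer on the vise bed with its blade out over the open end, clamped it at an estimated 28 N (about 2.57 rad of handle turn), let go of everything, and handed the job in at about 20 s; no verdict came back.

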